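Bring a fixture plate under the next lens and hold it there

ROBOT

A 7-joint arm with a two-finger parallel gripper is mounted at the origin on the work surface. World frame = base frame: x ahead of the robot, y to its left, z up, the work surface at z = 0. Lengths are in m, angles in rad, forces in N, time in s.
With the tool pointing down it reaches from about 0.4 to 0.85 m from the base axis. Payload 10.4 kg.
Tool frame: the origin (TCP) lies on the mounting face of the last link; the fingertips stand r.tips_ahead ahead of it and the grasp point (between the pads) lies 164 mm ahead of it (r.tips_ahead is the distance from the TCP to the fingertips, in m); z points along the fingers, y is the line along which they close (so a half turn about z gives the same grasp; the last joint's range is limited). The gripper opens to 87 mm and grips with 3 to 60 N. Pads are 19 mm wide; open, the fingers measure 117 mm over their backs; the gripper's body (75 mm by 190 mm) begins 51 mm behind the grasp point.
Start: joints at [-1.274, 0.332, -0.065, 1.46, 0.022, 1.35, -0.088], TCP at [0.196, 0.593, 0.405] pointing down, gripper open.
Joint ranges: [-2.6, 2.6], [-0.5, 2.12], [-1.47, 1.34], [0.16, 2.42], [-1.27, 4.41], [0.06, 2.06], [-2.6, 2.6]. Speed limits (rad/s): [2.22, 2.22, 2.79, 2.79, 3.14, 3.14, 3.14].

INTERFACE

Orientations are given as a unit quaternion [x, y, z, w].
In Python, from bench import telemetry, imaging, job, r gives the robot as it stands.
- The arm moves only by the tool move_arm, never from a script. Its argument "steps" is a list of rows, each an object of numbers: "dx", "dy", "dz": the shift along the tool's x, y, z in cm; "spin": the turn about the tool's z in rad. In form: [{"dx": .., "dy": .., "dz": .., "spin": ..}, ...]. A call has 1 to 12 rows; each row shifts and turns the commanded pose from where the row before left it, along the tool's axes as they then stand; what a row does not reach is not made up. A row lasts 1/10 s, in which the tool goes at most 50 mm and 8.59 degrees, less where a joint would pass 70% of its speed; a pose out of reach is approached as far as the arm can. A call with a gripper value outside its range is refused whole. "claw" is the finger opening in cm, from 0 to 8.7, set as the call begins (left out, the last holds). The fingers move at their own pace and stop on an object; "squeeze" is the grip in N (left out, the last holds). Time passes only in rows, so rows that do not move let the fingers close. It gives the time, the measured TCP pose, the force, the opening and the grip force at its end, in the units of the state.
- telemetry.read_state(): the state, without advancing time (a new reading comes with each control period).
- imaging.camera(name): name is "scene" or "top"; returns a dict with "img" (420x560x3 uint8, red, green, blue), "camera_matrix" (3x3 intrinsics, pixels), "R" (3x3) and "t" (3): a world point X has camera coordinates R X + t. Camera axes: x right, y down, z forward; pixel columns grow to the right and rows downward; lengths in m; the calibration is good to about 2 mm. A picture is of the moment at which its call begins. There is no depth.
- job.close_job(): hands the job in; it is judged then, once.
The state is a dict: "time": time; "joint_positions": joint angles; "joint_vel": joint speeds; "joint_torque": joint torques, N m; "ee_pos": TCP position; "eef_rot": TCP orientation; "ft_force": force on the tool from outside, world axes, zero at the start; "torque": the same for the moment, N m; "width": finger opening in m; "grip_force": force on a finger pad.
Only numpy, scipy, OpenCV 4.12 (cv2) and the standard library are available. Lean on these libraries where they do the work, as an engineer would, in place of code of your own. Each camera call takes 0.05 s, during which the arm holds its last target. There are 200 camera calls.

TASK

First click the lens turret one position counter-clockwise (seen from above; its upright post is there to turn it) and let go, so that the next, middle-sized lens stands over the plate's path. Then slide the fixture plate out along its riser (the tab at its tail gives a grip) until the dark line across it is level with the tip of the pointer post; the plate is then past its balance point, so keep it flat on the riser, never letting it tip, and finish while still holding it there. Leave everything else where it stands.

Things in the scene. Friction and masses are not known exactly. Their poses are not given: they have to be found in the camera images.
- riser: Fixed black riser block, 130 mm wide (its x), 230 long (its y), 50 high, with two low guide strips (12 wide, 5 high, 74 apart inside) along it. Origin on the table under the middle of its front edge; +y is the way the plate slides out; the block spans y = -230 to 0. Pointer and lens station stand square to it beyond that edge. Place varies, yaw within 0.2 rad.
- riser_edge (a point): Middle of the riser's front edge, on its top surface (50 mm above the table).
- plate: Loose aluminium plate, 70 mm wide (x), 260 long (y), 8 thick, about 0.42 kg (varies by a quarter), on the riser between the guides (2 mm play each side). Origin: underside, middle of its rear (tail) end; +y points outward to its front. Brass housing (38 mm across, 24 high) at y = 237. Balance point y = 148 mm: with over 112 mm beyond the riser's edge it tips unless its tail is held down.
- plate_tab (a point): Centre of the top of the upright tab on the plate, a flat block 40 mm wide (x), 12 mm thick (along y) that stands 30 mm above the plate's top, at y = 25 mm from the tail; nothing else is within 70 mm of it above the plate. This point is 38 mm above the plate's underside, 88 mm above the table.
- plate_line (a point): Centre, on the plate's top surface, of the dark line, 3 mm wide, that runs across the plate at y = 130 mm (halfway along).
- plate_front (a point): Middle of the plate's front end, on its top surface. It starts 40 to 80 mm beyond the riser's edge; at the mark it is 150 to 180 mm beyond.
- pointer: Fixed steel pointer post on the table just beyond the riser's edge, on the side of the plate away from the robot. Same axes as the riser; origin on the table, on the plate's centre line level with the tip (along the riser's y). The post stands at x = +63 mm and is 72 mm high. 20 to 50 mm beyond the riser's edge.
- pointer_tip (a point): Tip of the pointer, a bar 4 mm wide that points at the plate along -x and ends 9 mm short of the plate's side, level with the plate's top surface (58 mm above the table).
- station: Fixed lens station that carries the turret, same axes as the riser; origin on the table, on the turret's axis; grey foot 130 x 110 x 14 mm, housing below the disc away from the plate.
- turret_axis (a point): Point on the lens turret's vertical axis, on top of its disc, 146 mm above the table. The station is fixed 170 mm beyond the pointer (along the riser's y) with a steel column 28 mm across under the disc. The disc is 164 mm across and 12 mm thick, with a hub 40 mm across and 10 mm high on top and three lenses on the side towards the plate, 57 mm from the axis.
- turret_post (a point): Centre of the top of the upright steel post on the turret's disc, 14 mm in diameter, standing 36 mm above the disc (top 182 mm above the table), 66 mm from the axis, on the side away from the plate. It turns with the turret.
- turret (a joint): Turn of the lens turret in rad, counter-clockwise seen from above. It clicks (spring detents) at 0 (start, largest lens over the plate), 1.047 (next, middle lens) and 2.094; it needs about 0.16 N m (2.5 N at the post) to leave a click and pulls itself into the nearest one once let go within about 0.35 rad of it; ends at -0.12 and 2.2.
- driver: Bystander: loose screwdriver 170 mm long, lying beyond the riser, roughly along it; leave it. Origin at its underside's centre.
- dish: Bystander: round steel dish, 60 mm across, 22 mm high, on the robot's side; leave it. Origin at its underside's centre.
- weight: Bystander: brass weight, 34 mm across, 36 mm high, on the robot's side; leave it. Origin at its underside's centre.
- oil: Bystander: small amber bottle, 34 mm across, 70 mm high, beyond the plate's path; leave it. Origin at its underside's centre.
- loupe: Bystander: black eye loupe, 42 mm across, 30 mm high, beyond the plate's path; leave it. Origin at its underside's centre.
- mug: Bystander: mug, 76 mm across, 90 mm high, far to the right; leave it. Origin at its underside's centre.
- jar: Bystander: capped jar, 60 mm across, 75 mm high, far to the left; leave it. Origin at its underside's centre.

How it is judged:
On the way, in this order (a step that is already met when the one before it is completed fails the run):
1. the turret sits in its next click, let go (value of joint turret between 0.8972 and 1.1972 rad and contact force between the fingers and station below 0.3 N and velocity of joint turret below 0.2 rad/s), for 0.2 s.
2. the plate lies flat with its line level with the pointer, held by the fingers (y of plate_line in the frame of pointer between -0.005 and 0.005 m and angle between plate's own z axis and vertical below 0.035 rad and z of plate in the frame of riser between 0.044 and 0.056 m and x of plate_line in the frame of riser between -0.008 and 0.008 m and contact force between the fingers and plate above 1 N), for 0.2 s.
At the end, for the whole second after the job is handed in: Turret at 1.047 rad (within 0.15), let go; plate's line within 5 mm of the pointer tip along the riser; plate flat (tilt under 2 degrees) on the riser between its guides, at rest, held by the fingers, not propped by pointer or lens station (all of step 2 and value of joint turret between 0.8972 and 1.1972 rad and contact force between plate and station below 0.2 N and contact force between plate and pointer below 0.2 N and linear speed of plate below 0.01 m/s and contact force between the fingers and station below 0.3 N); the arm keeps its last pose, push and grip.
It fails at once if the plate tips or is lifted on end (more than 7 degrees) (angle between plate's own z axis and vertical above 0.12 rad).
It fails at once if the turret is turned on beyond its next click (value of joint turret above 1.75 rad).
It fails at once if another thing on the table is pushed aside (over 30 mm) or knocked over (distance of any of driver, dish, weight, oil, loupe, mug, jar from where it was at the start of the episode above 0.03 m or angle between any of dish, weight, oil, loupe, mug, jar's own z axis and vertical above 0.5 rad).
It also fails if it takes over 45 s, if anything falls off the work surface, if the arm or the gripper's body presses on something with over 40 N, if the wrist force passes 120 N, or if a joint passes its speed limit or range.

## Working session

There is one attempt and no reset: what is moved stays moved. The work goes in short steps, Python scripts to look and compute and a tool call to move; the robot and the scene stay as the last step left them, time stands still between calls to the robot, and variables do not carry over. Pictures are saved under pics/ and viewed, at most 10 in all, crops included, and the job is handed in when it is done.

Besides the shell and the picture viewer there is one more tool, called after "Emit:" by a JSON object that holds its "name" and its "arguments". move_arm: Moves the arm, as the interface text tells. Its arguments: {"type":"object","properties":{"steps":{"type":"array","items":{"type":"object","properties":{"dx":{"type":"number"},"dy":{"type":"number"},"dz":{"type":"number"},"spin":{"type":"number"}}}},"claw":{"type":"number"},"squeeze":{"type":"number"}},"required":["steps"]}

```bash
mkdir -p pics; python3 - <<'E'
from bench import telemetry, imaging, r
import cv2,pickle
d={}
for n in("scene","top"):
    c=imaging.camera(n); d[n]=c
    cv2.imwrite(f"pics/{n}0.png",cv2.cvtColor(c["img"],cv2.COLOR_RGB2BGR))
    print(n,(-c["R"].T@c["t"]).round(3),c["R"].round(3).tolist())
pickle.dump(d,open("c0.pkl","wb"))
s=telemetry.read_state();print(r.tips_ahead,s["time"],s["ee_pos"],s["eef_rot"],s["width"])
E
```

```text
scene [1.031 0.752 1.314] [[-0.854, 0.52, 0.012], [0.407, 0.683, -0.606], [-0.324, -0.512, -0.795]]
top [ 4.930e-01 -1.000e-03  1.256e+00] [[-0.018, -1.0, 0.0], [-0.999, 0.018, -0.031], [0.031, -0.001, -1.0]]
0.1822 0.1 [0.1964372  0.59320783 0.40402499] [ 1.59188781e-01  9.87247956e-01 -6.33746128e-04 -6.32603326e-05] 0.08668590748038908
```

View pics/top0.png

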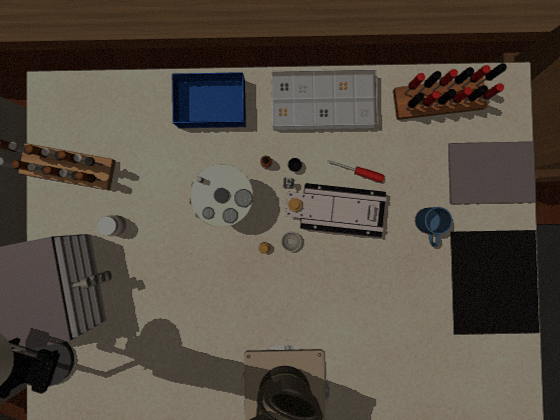

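View pics/scene0.png

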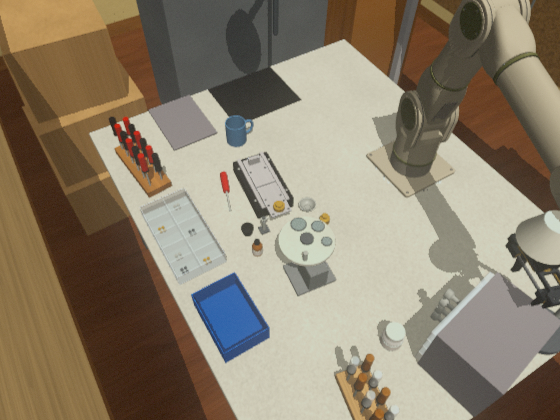

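The top view shows the riser around (300-388, 183-237), the tab around (373, 213), the pointer near (288, 183), the turret disc centred near (222, 195), and its post near (203, 181). I'll crop these for finer pixels.

```bash
python3 - <<'E'
import cv2
a=cv2.imread("pics/top0.png")[150:250,185:395]
cv2.imwrite("pics/topcrop.png",cv2.resize(a,None,fx=3.8,fy=3.8,interpolation=cv2.INTER_CUBIC))
a=cv2.imread("pics/scene0.png")[145:295,215:345]
cv2.imwrite("pics/scenecrop.png",cv2.resize(a,None,fx=4,fy=4,interpolation=cv2.INTER_CUBIC))
E
```

```text
(no output)
```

View pics/topcrop.png

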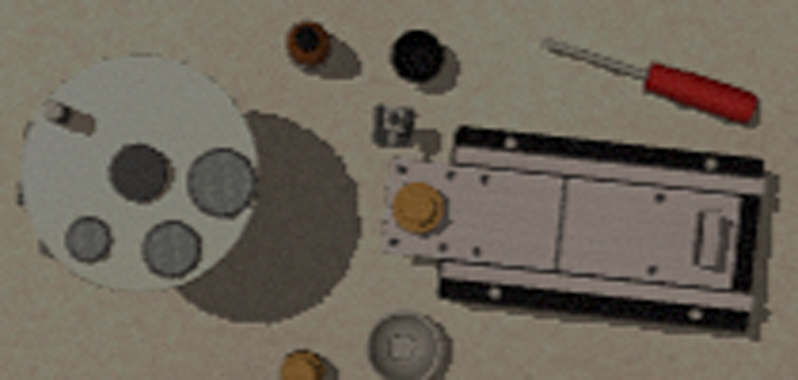

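View pics/scenecrop.png

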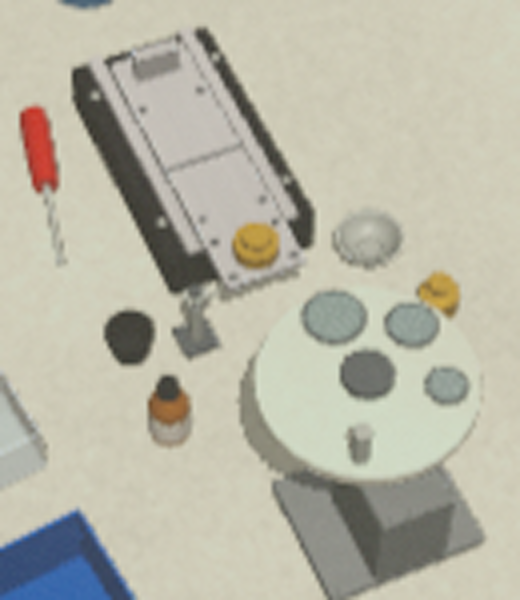

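The crops show the hub at top-crop (140,173), the post top at (56,111), the line from (566,180) to (558,270), the tab top near (714,240), and the pointer post at (394,115). Next I'll cast rays.

```bash
cat > h.py <<'E'
import pickle,numpy as np
d=pickle.load(open("c0.pkl","rb"))
def ray(c,u,v,z):
    C=-c["R"].T@c["t"]; w=c["R"].T@np.linalg.solve(c["camera_matrix"],[u,v,1.])
    return C+w*(z-C[2])/w[2]
def T(u,v,z): return ray(d["top"],185+u/3.8-.37,150+v/3.8-.37,z)
def S(u,v,z): return ray(d["scene"],215+u/4-.37,145+v/4-.37,z)
E
python3 - <<'E'
from h import *
P=lambda n,*a:print(n,*[x.round(4)[:2] for x in a])
P("hub",T(140,173,.156),S(367,371,.156)); P("disc",T(140,172,.146))
P("post",T(56,111,.182),S(361,428,.182))
P("line",T(562,225,.058),S(204,157,.058)); P("ends",T(566,180,.058),T(558,270,.058),S(167,169,.058),S(241,145,.058))
P("tab",T(714,240,.088),S(155,52,.088))
P("ptip",T(398,148,.058)); P("pbase",T(395,135,0),S(195,340,0))
P("riser top corners",T(460,127,.05),T(764,160,.05),T(440,296,.05),T(750,330,.05))
P("platefront",T(390,157,.058),T(383,250,.058)); P("plate tail",T(742,197,.058),T(733,290,.058))
P("oil",T(308,45,.07));P("weight",T(302,366,.036))
E
```

```text
hub [0.5589 0.1528] [0.5616 0.1567]
disc [0.5602 0.1542]
post [0.5995 0.2043] [0.601  0.2066]
line [ 0.5207 -0.1443] [ 0.522 -0.142]
ends [ 0.5539 -0.148 ] [ 0.4876 -0.1406] [ 0.5549 -0.1466] [ 0.4886 -0.1373]
tab [ 0.5072 -0.2498] [ 0.5115 -0.2418]
ptip [ 0.5798 -0.0243]
pbase [ 0.5942 -0.0233] [ 0.6022 -0.0207]
riser top corners [ 0.5952 -0.0709] [ 0.5665 -0.2966] [ 0.4699 -0.0536] [ 0.4405 -0.2829]
platefront [ 0.5733 -0.0183] [ 0.5047 -0.0119]
plate tail [ 0.539  -0.2777] [ 0.4705 -0.2693]
oil [0.6558 0.0405]
weight [0.4191 0.0503]
```

Emit:
{"name": "move_arm", "arguments": {"steps": [{"dx": -4.2, "dy": -2.0}, {"dx": -4.2, "dy": -2.0}, {"dx": -4.2, "dy": -2.0}, {"dx": -4.2, "dy": -2.0}, {"dx": -4.2, "dy": -2.0}, {"dx": -4.2, "dy": -2.0}, {"dx": -4.2, "dy": -2.0}, {"dx": -4.2, "dy": -2.0}, {"dx": -4.2, "dy": -2.0}, {"dx": -4.2, "dy": -2.0}], "claw": 2.4}}

```text
$.steps[0]: bad value
```

Emit:
{"name": "move_arm", "arguments": {"steps": [{"spin": 0.14}, {"spin": 0.14}, {"spin": 0.14}, {"spin": 0.14}, {"spin": 0.14}, {"spin": 0.14}, {"spin": 0.14}, {"spin": 0.14}, {"spin": 0.14}, {"spin": 0.12}, {}]}}

```text
$.steps[0]: bad value
```

```bash
cat > g.py <<'E'
import numpy as np
from scipy.spatial.transform import Rotation as Ro
from bench import telemetry
def go(*targets):
    s=telemetry.read_state(); R=Ro.from_quat(s["eef_rot"]).as_matrix(); p=np.array(s["ee_pos"])
    print("t",s["time"],"p",p.round(4),"ang y",np.arctan2(R[1,1],R[0,1]).round(4),"w",round(s["width"],4),"F",np.round(s["ft_force"],2))
    for t in targets: print("cm",(R.T@(np.array(t)-p)*100).round(2))
E
python3 -c "
from g import go
go([.600,.2055,.404],[.5605,.1545,.404])"
```

```text
t 0.1 p [0.1964 0.5932 0.404 ] ang y 1.2511 w 0.0867 F [-0.59  1.01 -0.16]
cm [-5.050e+01 -2.412e+01  4.000e-02]
cm [-4.835e+01 -3.020e+01  4.000e-02]
```

Emit:
{"name": "move_arm", "arguments": {"steps": [{"dx": -4.2, "dy": -2.0, "dz": 0, "spin": 0}, {"dx": -4.2, "dy": -2.0, "dz": 0, "spin": 0}, {"dx": -4.2, "dy": -2.0, "dz": 0, "spin": 0}, {"dx": -4.2, "dy": -2.0, "dz": 0, "spin": 0}, {"dx": -4.2, "dy": -2.0, "dz": 0, "spin": 0}, {"dx": -4.2, "dy": -2.0, "dz": 0, "spin": 0}, {"dx": -4.2, "dy": -2.0, "dz": 0, "spin": 0}, {"dx": -4.2, "dy": -2.0, "dz": 0, "spin": 0}, {"dx": -4.2, "dy": -2.0, "dz": 0, "spin": 0}, {"dx": -4.2, "dy": -2.0, "dz": 0, "spin": 0}], "claw": 2.4}}

```text
time: 1.1
ee_pos: [0.5333, 0.2699, 0.4045]
eef_rot: [0.159, 0.987, -0.0, -0.0]
ft_force: [0.6, 0.9, -0.1]
width: 0.025
grip_force: 0.0
```

Emit:
{"name": "move_arm", "arguments": {"steps": [{"dx": 0, "dy": 0, "dz": 0, "spin": 0.14}, {"dx": 0, "dy": 0, "dz": 0, "spin": 0.14}, {"dx": 0, "dy": 0, "dz": 0, "spin": 0.14}, {"dx": 0, "dy": 0, "dz": 0, "spin": 0.14}, {"dx": 0, "dy": 0, "dz": 0, "spin": 0.14}, {"dx": 0, "dy": 0, "dz": 0, "spin": 0.14}, {"dx": 0, "dy": 0, "dz": 0, "spin": 0.14}, {"dx": 0, "dy": 0, "dz": 0, "spin": 0.14}, {"dx": 0, "dy": 0, "dz": 0, "spin": 0.14}, {"dx": 0, "dy": 0, "dz": 0, "spin": 0.12}, {"dx": 0, "dy": 0, "dz": 0, "spin": 0}]}}

```text
time: 2.2
ee_pos: [0.5322, 0.2715, 0.4043]
eef_rot: [0.752, 0.659, -0.0, -0.0]
ft_force: [-0.2, -0.0, 0.3]
width: 0.0242
grip_force: 0.0
```

```bash
python3 -c "
from g import go
go([.600,.2055,.404],[.5605,.1545,.404])"
```

```text
t 2.2 p [0.5322 0.2715 0.4043] ang y -0.1307 w 0.0242 F [-0.24 -0.04  0.34]
cm [-5.66  7.58  0.03]
cm [-11.23   4.33   0.04]
```

Emit:
{"name": "move_arm", "arguments": {"steps": [{"dx": -2.8, "dy": 3.8, "dz": 0, "spin": 0}, {"dx": -2.8, "dy": 3.8, "dz": 0, "spin": 0}, {"dx": 0, "dy": 0, "dz": 0, "spin": 0}, {"dx": 0, "dy": 0, "dz": 0, "spin": 0}]}}

```text
time: 2.6
ee_pos: [0.6011, 0.2049, 0.4042]
eef_rot: [0.751, 0.66, -0.0, 0.0]
ft_force: [-0.1, 0.6, -0.1]
width: 0.024
grip_force: 0.0
```

```bash
python3 - <<'E'
from g import go
from bench import imaging
import cv2,numpy as np
go([.600,.2055,.404])
t=imaging.camera("scene")["img"][200:290,250:350];
cv2.imwrite("pics/a1.png",cv2.resize(t[:,:,::-1],None,fx=6,fy=6,interpolation=cv2.INTER_CUBIC))
E
```

```text
t 2.6 p [0.6011 0.2049 0.4042] ang y -0.1284 w 0.024 F [-0.14  0.57 -0.09]
cm [ 0.05 -0.12  0.02]
```

View pics/a1.png

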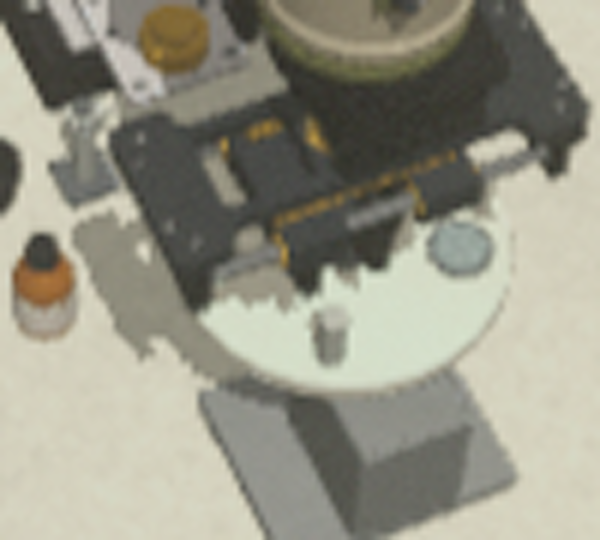

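The picture shows the fingertips near (340,275), straddling the post top at (330,315) once lowered. I'll descend.

Emit:
{"name": "move_arm", "arguments": {"steps": [{"dx": 0, "dy": 0, "dz": 1.7, "spin": 0}, {"dx": 0, "dy": 0, "dz": 1.7, "spin": 0}, {"dx": 0, "dy": 0, "dz": 1.0, "spin": 0}, {"dx": 0, "dy": 0, "dz": 1.0, "spin": 0}, {"dx": 0, "dy": 0, "dz": 1.0, "spin": 0}, {"dx": 0, "dy": 0, "dz": 0, "spin": 0}]}}

```text
time: 3.25
ee_pos: [0.6, 0.2063, 0.3394]
eef_rot: [0.751, 0.66, -0.001, -0.0]
ft_force: [-0.7, -0.8, -0.3]
width: 0.0241
grip_force: 0.0
```

Emit:
{"name": "move_arm", "arguments": {"steps": [{"dx": 0.38, "dy": -0.77, "dz": 0, "spin": 0}, {"dx": 0.28, "dy": -0.82, "dz": 0, "spin": 0}, {"dx": 0.17, "dy": -0.85, "dz": 0, "spin": 0}, {"dx": 0.06, "dy": -0.86, "dz": 0, "spin": 0}, {"dx": -0.06, "dy": -0.86, "dz": 0, "spin": 0}, {"dx": -0.17, "dy": -0.85, "dz": 0, "spin": 0}, {"dx": -0.28, "dy": -0.82, "dz": 0, "spin": 0}, {"dx": -0.38, "dy": -0.77, "dz": 0, "spin": 0}, {"dx": 0, "dy": 0, "dz": 0, "spin": 0}, {"dx": 0, "dy": 0, "dz": 0, "spin": 0}, {"dx": 0, "dy": 0, "dz": 0, "spin": 0}]}}

```text
time: 4.35
ee_pos: [0.5353, 0.2145, 0.3408]
eef_rot: [0.751, 0.66, 0.0, 0.0]
ft_force: [-0.4, 0.2, -0.0]
width: 0.024
grip_force: 0.0
```

```bash
python3 - <<'E'
from g import go
go([.536,.216,.337])
E
```

```text
t 4.35 p [0.5353 0.2145 0.3408] ang y -0.1293 w 0.024 F [-0.36  0.21 -0.05]
cm [0.16 0.06 0.38]
```

Emit:
{"name": "move_arm", "arguments": {"steps": [{"dx": 0, "dy": 0, "dz": -3.5, "spin": 0}, {"dx": 0, "dy": 0, "dz": -3.5, "spin": 0}, {"dx": -4.6, "dy": 0.32, "dz": 0, "spin": 0}, {"dx": -4.6, "dy": 0.32, "dz": 0, "spin": 0}, {"dx": -4.6, "dy": 0.32, "dz": 0, "spin": 0}, {"dx": -4.6, "dy": 0.32, "dz": 0, "spin": 0}, {"dx": -4.6, "dy": 0.32, "dz": 0, "spin": 0}, {"dx": -4.6, "dy": 0.32, "dz": 0, "spin": 0}, {"dx": -4.6, "dy": 0.32, "dz": 0, "spin": 0}, {"dx": -4.6, "dy": 0.32, "dz": 0, "spin": 0}, {"dx": -4.6, "dy": 0.32, "dz": 0, "spin": 0}, {"dx": -4.6, "dy": 0.32, "dz": 0, "spin": 0}]}}

```text
time: 5.55
ee_pos: [0.5074, -0.2476, 0.411]
eef_rot: [0.751, 0.66, 0.0, 0.0]
ft_force: [1.5, -0.4, -0.2]
width: 0.0238
grip_force: 0.0
```

Emit:
{"name": "move_arm", "arguments": {"steps": [{"dx": 0, "dy": 0, "dz": 0, "spin": -0.143}, {"dx": 0, "dy": 0, "dz": 0, "spin": -0.143}, {"dx": 0, "dy": 0, "dz": 0, "spin": -0.143}, {"dx": 0, "dy": 0, "dz": 0, "spin": -0.143}, {"dx": 0, "dy": 0, "dz": 0, "spin": -0.143}, {"dx": 0, "dy": 0, "dz": 0, "spin": -0.143}, {"dx": 0, "dy": 0, "dz": 0, "spin": -0.143}, {"dx": 0, "dy": 0, "dz": 0, "spin": -0.143}, {"dx": 0, "dy": 0, "dz": 0, "spin": -0.143}, {"dx": 0, "dy": 0, "dz": 0, "spin": -0.143}, {"dx": 0, "dy": 0, "dz": 0, "spin": -0.143}, {"dx": 0, "dy": 0, "dz": 0, "spin": 0}], "claw": 4.0}}

```text
time: 6.75
ee_pos: [0.5077, -0.2459, 0.4107]
eef_rot: [0.062, 0.998, -0.0, -0.0]
ft_force: [0.6, 0.2, 0.2]
width: 0.0404
grip_force: 0.0
```

```bash
python3 - <<'E'
from g import go
from bench import imaging
import cv2
go([.5075,-.248,.243])
t=imaging.camera("scene")["img"][145:295,215:345]
cv2.imwrite("pics/a2.png",cv2.resize(t[:,:,::-1],None,fx=4,fy=4,interpolation=cv2.INTER_CUBIC))
E
```

```text
t 6.75 p [ 0.5077 -0.2459  0.4107] ang y 1.446 w 0.0404 F [0.61 0.23 0.18]
cm [-0.   -0.2  16.77]
```

View pics/a2.png

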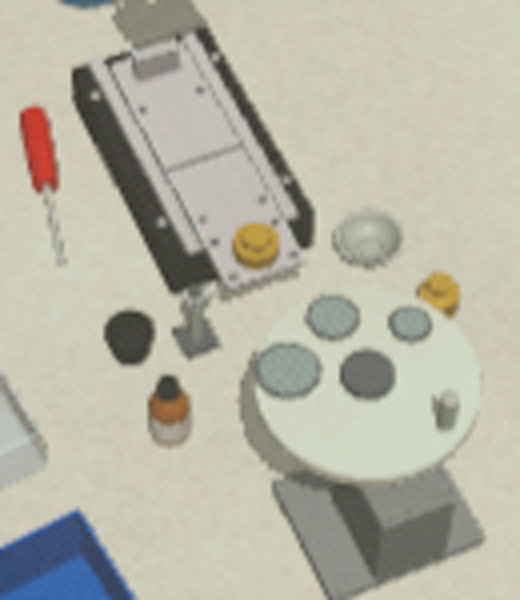

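The turret has clicked: the middle lens is at (333,317), where the largest one was, and the post is now at (447,400). Next I'll grasp the tab.

Emit:
{"name": "move_arm", "arguments": {"steps": [{"dx": 0, "dy": -0.2, "dz": 4, "spin": 0}, {"dx": 0, "dy": 0, "dz": 4, "spin": 0}, {"dx": 0, "dy": 0, "dz": 3, "spin": 0}, {"dx": 0, "dy": 0, "dz": 2, "spin": 0}, {"dx": 0, "dy": 0, "dz": 1.5, "spin": 0}, {"dx": 0, "dy": 0, "dz": 1.0, "spin": 0}, {"dx": 0, "dy": 0, "dz": 0.8, "spin": 0}, {"dx": 0, "dy": 0, "dz": 0, "spin": 0}, {"dx": 0, "dy": 0, "dz": 0, "spin": 0}]}}

```text
time: 7.7
ee_pos: [0.5076, -0.2478, 0.2483]
eef_rot: [0.064, 0.998, -0.0, 0.0]
ft_force: [0.4, -0.3, -0.4]
width: 0.0401
grip_force: 0.0
```

```bash
python3 -c "
from g import go
go([.5075,-.248,.244])"
```

```text
t 7.7 p [ 0.5076 -0.2478  0.2483] ang y 1.4435 w 0.0401 F [ 0.4  -0.33 -0.41]
cm [ 0.01 -0.02  0.43]
```

Emit:
{"name": "move_arm", "arguments": {"steps": [{"dx": 0, "dy": 0, "dz": 0.2, "spin": 0}, {"dx": 0, "dy": 0, "dz": 0, "spin": 0}, {"dx": 0, "dy": 0, "dz": 0, "spin": 0}, {"dx": 0, "dy": 0, "dz": 0, "spin": 0}, {"dx": 0, "dy": 0, "dz": 0, "spin": 0}, {"dx": 0, "dy": 0, "dz": 0, "spin": 0}], "claw": 0.6, "squeeze": 40}}

```text
time: 8.3
ee_pos: [0.5074, -0.2478, 0.2459]
eef_rot: [0.063, 0.998, -0.0, 0.0]
ft_force: [-0.4, -0.8, 2.0]
width: 0.0116
grip_force: 40.0
```

```bash
python3 -c "
from g import go
go([.5075,-.248,.244])"
```

```text
t 8.3 p [ 0.5074 -0.2478  0.2459] ang y 1.4439 w 0.0116 F [-0.37 -0.81  2.  ]
cm [-0.02 -0.02  0.19]
```

Emit:
{"name": "move_arm", "arguments": {"steps": [{"dx": 0, "dy": 0.5, "dz": 0, "spin": 0}, {"dx": 0, "dy": 1, "dz": 0, "spin": 0}, {"dx": 0, "dy": 1, "dz": 0, "spin": 0}, {"dx": 0, "dy": 1, "dz": 0, "spin": 0}, {"dx": 0, "dy": 1, "dz": 0, "spin": 0}, {"dx": 0, "dy": 0.5, "dz": 0, "spin": 0}, {"dx": 0, "dy": 0, "dz": 0, "spin": 0}]}}

```text
time: 9.0
ee_pos: [0.5141, -0.1964, 0.2458]
eef_rot: [0.062, 0.998, 0.001, 0.0]
ft_force: [0.2, 4.1, 5.9]
width: 0.0119
grip_force: 40.0
```

```bash
python3 -c "
from g import go
go([.5075,-.248,.244])"
```

```text
t 9.0 p [ 0.5141 -0.1964  0.2458] ang y 1.4458 w 0.0119 F [0.23 4.12 5.88]
cm [ 0.01 -5.2   0.18]
```

Emit:
{"name": "move_arm", "arguments": {"steps": [{"dx": 0, "dy": 0.5, "dz": 0, "spin": 0}, {"dx": 0, "dy": 1, "dz": 0, "spin": 0}, {"dx": 0, "dy": 1, "dz": 0, "spin": 0}, {"dx": 0, "dy": 1, "dz": 0, "spin": 0}, {"dx": 0, "dy": 1, "dz": 0, "spin": 0}, {"dx": 0, "dy": 1, "dz": 0, "spin": 0}, {"dx": 0, "dy": 0.7, "dz": 0, "spin": 0}, {"dx": 0, "dy": 0.3, "dz": 0, "spin": 0}, {"dx": 0, "dy": 0, "dz": 0, "spin": 0}, {"dx": 0, "dy": 0, "dz": 0, "spin": 0}]}}

```text
time: 10.0
ee_pos: [0.5221, -0.1329, 0.2459]
eef_rot: [0.063, 0.998, 0.0, 0.0]
ft_force: [0.2, -1.3, 5.4]
width: 0.0114
grip_force: 40.0
```

```bash
python3 - <<'E'
from g import go
from bench import imaging
import cv2,pickle
go([.5075,-.248,.244])
d={n:imaging.camera(n) for n in("scene","top")}
pickle.dump(d,open("c1.pkl","wb"))
a=d["scene"]["img"][165:245,235:335,::-1]; b=d["top"]["img"][160:240,260:360,::-1]
a=cv2.resize(a,None,fx=4,fy=7,interpolation=cv2.INTER_CUBIC);b=cv2.resize(b,None,fx=4,fy=7,interpolation=cv2.INTER_CUBIC)
cv2.imwrite("pics/a3.png",cv2.hconcat([a,b]))
E
```

```text
t 10.0 p [ 0.5221 -0.1329  0.2459] ang y 1.4446 w 0.0114 F [ 0.2  -1.29  5.44]
cm [ -0.   -11.61   0.18]
```

View pics/a3.png

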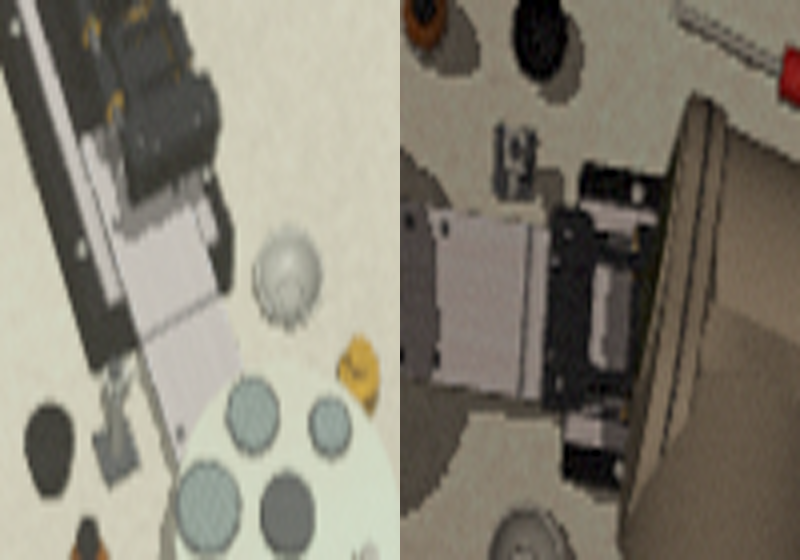

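The line is visible in scene from (147,343) to (227,295) and in top from (528,228) to (518,397). The pointer tip is near scene (128,372).

```bash
python3 - <<'E'
from h import *
u=np.array([.1277,.9918]);e=np.array([.9918,-.1277])
S=lambda x,y,z:ray(d["scene"],235+x/4-.37,165+y/7-.43,z)[:2]
T=lambda x,y,z:ray(d["top"],260+(x-400)/4-.37,160+y/7-.43,z)[:2]
for n,p in dict(sl1=S(147,343,.058),sl2=S(227,295,.058),stip=S(128,372,.058),tl1=T(528,228,.058),tl2=T(518,397,.058),tpost_top=T(515,148,.072),tpost_base=T(517,178,0),disc=T(140,0,0)).items():
    print(n,p.round(4),"y",(p@u).round(4),"x",(p@e).round(4))
E
```

```text
sl1 [ 0.5681 -0.0268] y 0.0459 x 0.5669
sl2 [ 0.4987 -0.0172] y 0.0467 x 0.4968
stip [ 0.5894 -0.0206] y 0.0548 x 0.5872
tl1 [ 0.5697 -0.0305] y 0.0425 x 0.5689
tl2 [ 0.502  -0.0222] y 0.0421 x 0.5008
tpost_top [ 0.6007 -0.0217] y 0.0552 x 0.5986
tpost_base [ 0.5946 -0.0242] y 0.0519 x 0.5928
disc [0.6749 0.2525] y 0.3366 x 0.6371
```

Emit:
{"name": "move_arm", "arguments": {"steps": [{"dx": 0, "dy": 0.4, "dz": 0, "spin": 0}, {"dx": 0, "dy": 0.4, "dz": 0, "spin": 0}, {"dx": 0, "dy": 0.2, "dz": 0, "spin": 0}, {"dx": 0, "dy": 0, "dz": 0, "spin": 0}, {"dx": 0, "dy": 0, "dz": 0, "spin": 0}]}}

```text
time: 10.6
ee_pos: [0.5232, -0.1236, 0.2459]
eef_rot: [0.063, 0.998, -0.0, 0.0]
ft_force: [-0.9, -3.2, 5.0]
width: 0.0117
grip_force: 40.0
```

```bash
python3 - <<'E'
from g import go
from bench import imaging
import cv2,pickle
go([.5075,-.248,.244])
d={n:imaging.camera(n) for n in("scene","top")}
pickle.dump(d,open("c2.pkl","wb"))
a=d["scene"]["img"][200:230,250:300,::-1]; b=d["top"]["img"][172:222,275:305,::-1]
a=cv2.resize(a,None,fx=10,fy=10,interpolation=cv2.INTER_CUBIC);b=cv2.resize(b,None,fx=10,fy=10,interpolation=cv2.INTER_CUBIC)
a=cv2.copyMakeBorder(a,0,200,0,0,cv2.BORDER_CONSTANT)
cv2.imwrite("pics/a4.png",cv2.convertScaleAbs(cv2.hconcat([a,b]),alpha=1.2))
E
```

```text
t 10.6 p [ 0.5232 -0.1236  0.2459] ang y 1.4439 w 0.0117 F [-0.93 -3.22  4.97]
cm [ -0.02 -12.54   0.19]
```

View pics/a4.png

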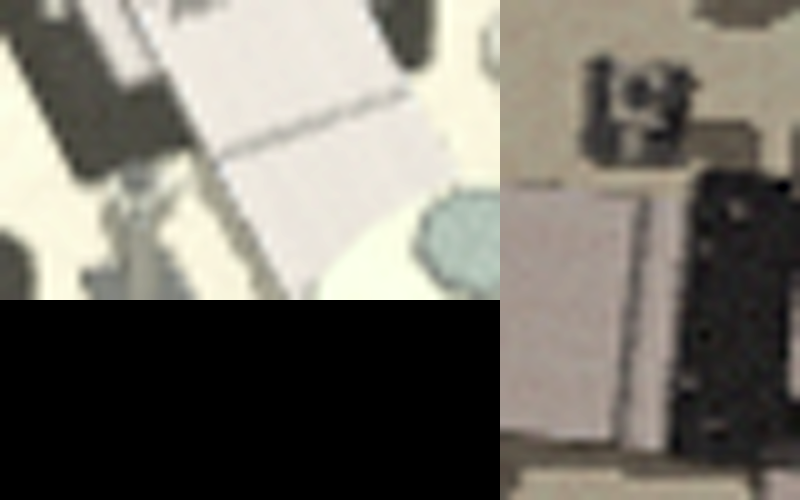

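```bash
python3 - <<'E'
from h import *
import cv2
d=pickle.load(open("c2.pkl","rb"))
u=np.array([.1277,.9918]);e=np.array([.9918,-.1277])
def rect(n,z,x0,x1,y0,y1,s=0.0005):
    # rectify a plane patch at height z: rows = riser x, cols = riser y
    c=d[n]; xs=np.arange(x0,x1,s); ys=np.arange(y0,y1,s)
    Y,X=np.meshgrid(ys,xs); W=np.stack([X*e[0]+Y*u[0],X*e[1]+Y*u[1],0*X+z],-1)@c["R"].T+c["t"]
    p=W@c["camera_matrix"].T; p=(p[...,:2]/p[...,2:]).astype(np.float32)
    return cv2.remap(c["img"],p[...,0],p[...,1],cv2.INTER_CUBIC)
ims=[]
for n in("scene","top"):
    im=rect(n,.058,.49,.62,.02,.09); g=im.mean(2)
    prof=g[30:130].mean(0); k=np.argmin(prof[30:90])+30; w=np.clip(np.median(prof[30:90])-prof[k-6:k+7],0,None)
    print(n,"line y",.02+.0005*((w*np.arange(k-6,k+7)).sum()/w.sum()))
    ims.append(cv2.resize(im[::-1,:,::-1],None,fx=2.8,fy=2.2))
cv2.imwrite("pics/a5.png",cv2.hconcat(ims))
E
```

```text
scene line y 0.05200038985416566
top line y 0.034555552456913385
```

View pics/a5.png

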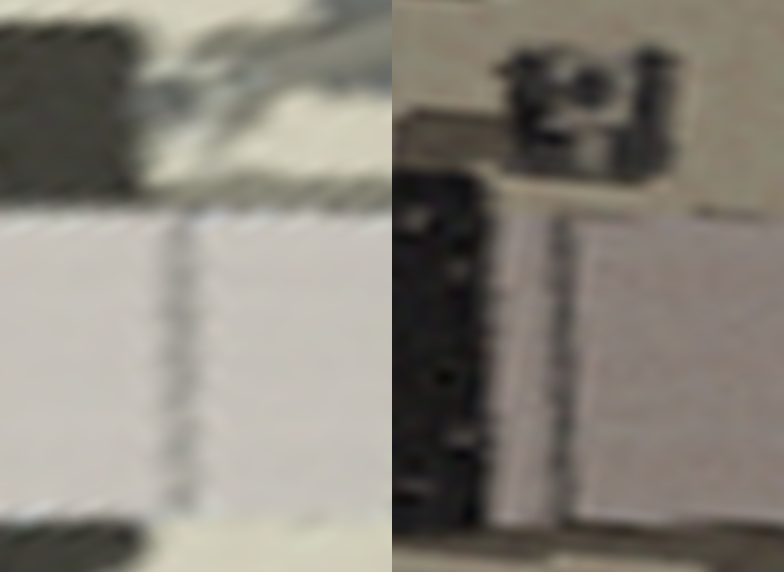

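In the rectified views the line is at scene x=180 and top x=563. The pointer bar is at about x=210 in scene and x=593 in top, so about 5.5 mm is left.

Emit:
{"name": "move_arm", "arguments": {"steps": [{"dx": 0, "dy": 0.3, "dz": 0, "spin": 0}, {"dx": 0, "dy": 0.25, "dz": 0, "spin": 0}, {"dx": 0, "dy": 0, "dz": 0, "spin": 0}, {"dx": 0, "dy": 0, "dz": 0, "spin": 0}, {"dx": 0, "dy": 0, "dz": 0, "spin": 0}, {"dx": 0, "dy": 0, "dz": 0, "spin": 0}]}}

```text
time: 11.3
ee_pos: [0.5239, -0.1182, 0.2459]
eef_rot: [0.063, 0.998, -0.0, 0.0]
ft_force: [-0.5, -3.6, 5.7]
width: 0.012
grip_force: 40.0
```

```bash
python3 - <<'E'
from g import go
from h import *
from bench import imaging
import cv2
go([.5075,-.248,.244])
u=np.array([.1277,.9918]);e=np.array([.9918,-.1277])
ims=[]
for n in("scene","top"):
    c=imaging.camera(n); xs=np.arange(.49,.62,.0005); ys=np.arange(.02,.09,.0005)
    Y,X=np.meshgrid(ys,xs); W=np.stack([X*e[0]+Y*u[0],X*e[1]+Y*u[1],0*X+.058],-1)@c["R"].T+c["t"]
    p=W@c["camera_matrix"].T; p=(p[...,:2]/p[...,2:]).astype(np.float32)
    ims.append(cv2.resize(cv2.remap(c["img"],p[...,0],p[...,1],cv2.INTER_CUBIC)[::-1,:,::-1],None,fx=2.8,fy=2.2))
cv2.imwrite("pics/a6.png",cv2.convertScaleAbs(cv2.hconcat(ims),alpha=1.2))
E
```

```text
t 11.3 p [ 0.5239 -0.1182  0.2459] ang y 1.4437 w 0.012 F [-0.51 -3.58  5.66]
cm [ -0.02 -13.08   0.19]
```

View pics/a6.png

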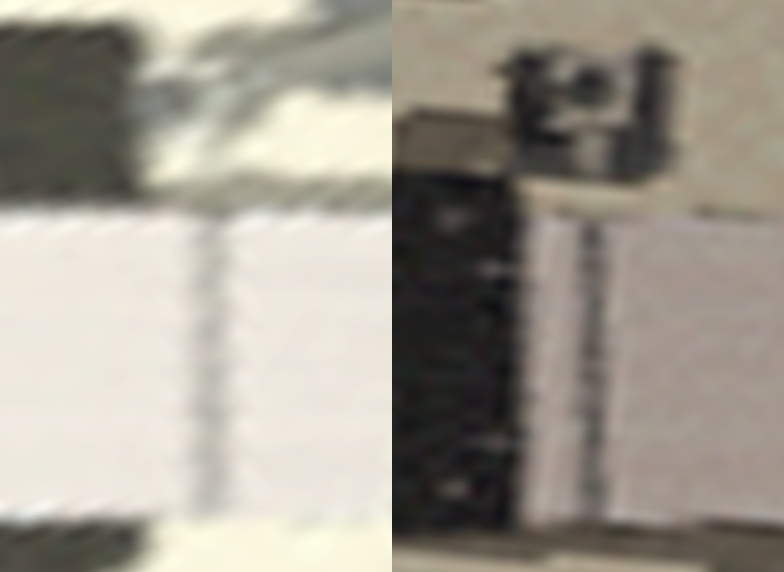

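The line (scene x≈210, top x≈593) is now level with the pointer bar (about 210 and 593). The plate is flat and held at 40 N, so I'll hand in.

```bash
python3 -c "
from bench import job
print(job.close_job())"
```

```text
the job is handed in; nothing more can be done
None
```

I handed the job in at about 11 s with the turret let go in its next click and the plate flat on the riser, its line level with the pointer tip and its tab still gripped at 40 N; the verdict was not shown.

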